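# Draw a filter from a fluorescence light source and show it to the viewing panel

### The job

The amber filter of this fluorescence light source has to be checked for cracks: lift the dark cover on top of the light source until it stands upright, then draw the filter slider with the orange tab up out of its slot, leaving the grey one seated. Hold the amber filter upright about 8 cm in front of the middle of the lit viewing panel, its glass parallel to the panel, without setting it down on the bench or knocking it against the panel. The program finishes while the gripper still holds the filter there, still and free of everything else, with the cover left standing open and everything else on the bench left where it was.

Things in the scene. Friction and masses are not known exactly. Their poses are not given: they have to be found in the camera images.
- lamp: fixed cream fluorescence light source on the bench. Local x runs from its front (capped port, knob; nearest the robot) at -70 mm to its rear at +170; y -80 to +80; 108 mm high, cooling fins 8 mm more on the rear half. Origin on the bench under the middle of the filter chamber, z up. The open-topped chamber (clear inside x +-64, y +-74) is closed by the cover; its black deck is 62 mm above the bench
- cover (a joint): angle of the dark grey cover flap (140 x 160 x 6 mm, 120 g) over the filter chamber: 0 flat shut, 1.57 standing upright, stop at 1.85 rad. May start ajar by up to 0.15. Its stiff friction hinge stays wherever it is left; lifting takes about 2 N at the handle
- cover_hinge (a point): middle of the hinge line of the cover, along the lamp's local y, at the rear edge of the chamber (lamp local x +70 mm), 108 mm above the bench
- cover_handle (a point): middle of the round bar of the steel U-shaped pull handle standing out from the cover's free front edge, in the plane of the flap: bar diameter 10 mm, parallel to the hinge, 80 mm between its legs, bar centre 175 mm from the hinge and 35 mm out from the flap's edge (30 mm clear gap); swings with the cover, up and away from the robot
- slot_front (a point): front filter slot in the deck, on the floor of the slot, 12 mm above the bench, at lamp local x -25 mm; the slot is 9 (x) x 53 mm (y) in plan; 45 mm from the rear slot
- slot_rear (a point): rear filter slot, same size, at lamp local x +20 mm. One slot holds the amber filter, the other the grey one, either way round
- amber_filter: the filter to check: aluminium slider frame 6 mm thick (local x) x 50 wide (y) x 60 high with round amber glass; on its top an orange tab 12 (x) x 24 (y) x 30 high; 60 g. Starts upright under the cover in the front or the rear slot (1.5 mm play all round), axes parallel to the lamp's, tab top 102 mm above the bench. Origin: middle of its lower edge; z up through the tab, x square to the glass
- amber_filter_tab (a point): point to grip on the orange tab: on its centre line, 75 mm above the filter's lower edge. There is free room for fingers on both sides of the tab along local y
- amber_filter_glass (a point): centre of the amber glass (diameter 35 mm), 30 mm above the filter's lower edge; local x is square to the glass
- grey_filter: neighbouring filter with dark glass and grey tab, same shape, size and axes as the amber one, standing in the other slot; stays there
- viewer: fixed LED viewing panel standing upright on a foot: black, 240 mm wide (local y), 190 mm high (30 to 220 mm above the bench), 18 mm thick; foot 150 wide, 12 high, reaching 43 mm in front of the panel's middle plane and 67 mm behind. Origin on the bench under the panel's centre; its lit white face looks to local -x
- viewer_face (a point): centre of the lit white face (210 x 160 mm), 125 mm above the bench; local -x points out of the face towards the viewer's front, y across, z up
- petri_dish: clear closed petri dish, diameter 95 mm, 16 mm high; origin under its centre; loose, not part of the job
- oil_bottle: small amber dropper bottle with black cap, diameter 32 mm, 68 mm high; origin under its centre; loose, not part of the job
- slide_box: closed blue plastic slide box, 87 x 107 x 34 mm; origin under its centre; loose, not part of the job
- blower: black rubber dust blower standing upright, diameter 54 mm, 95 mm high; origin under its centre; loose, not part of the job
- tweezers: steel tweezers lying flat, about 120 mm long, 8 mm high; origin under the middle; loose, not part of the job

How it is judged:
On the way, in this order (a step that is already met when the one before it is completed fails the run):
1. the cover has been lifted upright (at least 80 degrees) while the amber filter is still in its slot (value of joint cover above 1.4 rad and z of amber_filter in the frame of lamp below 0.03 m), for 0.2 s.
2. the amber filter has been drawn up clear of the light source's rim, held by the gripper, with the cover open (z of amber_filter in the frame of lamp above 0.112 m and contact force between amber_filter and the fingers above 1 N and value of joint cover above 1.4 rad), for 0.1 s.
At the end, for the whole second after the job is handed in: Gripper holds the amber filter still: glass centre 30-140 mm before the lit face, within 60 mm sideways, 50 mm in height of its centre; parallel and upright within 15 deg; touching neither panel nor lamp; cover open over 80 deg; grey filter moved under 8 mm, other loose things under 30 mm (x of amber_filter_glass in the frame of viewer_face between -0.14 and -0.03 m and y of amber_filter_glass in the frame of viewer_face between -0.06 and 0.06 m and z of amber_filter_glass in the frame of viewer_face between -0.05 and 0.05 m and angle between the x axis of amber_filter and the x axis of viewer_face, either way round below 0.26 rad and angle between amber_filter's own z axis and vertical below 0.26 rad and contact force between amber_filter and lamp below 0.05 N and contact force between amber_filter and viewer below 0.05 N and contact force between amber_filter and the fingers above 1 N and linear speed of amber_filter below 0.02 m/s and angular speed of amber_filter below 0.2 rad/s and value of joint cover above 1.4 rad and distance of grey_filter from where it was at the start of the episode below 0.008 m and distance of each of petri_dish, oil_bottle, slide_box, blower, tweezers from where it was at the start of the episode below 0.03 m); the arm keeps its last pose, push and grip.
It fails at once if the amber filter is knocked against the viewing panel (contact force between amber_filter and viewer above 2 N).
It fails at once if the amber filter is set down or dropped on the bench (height (world z) of amber_filter_glass below 0.036 m).
It fails at once if the grey filter is pulled from its slot (z of grey_filter in the frame of lamp above 0.035 m).
It fails at once if another thing on the bench is pushed away (distance of any of petri_dish, oil_bottle, slide_box, blower, tweezers from where it was at the start of the episode above 0.04 m).
It also fails if it takes over 56 s, if anything falls off the work surface, if the arm or the gripper's body presses on something with over 40 N, if the wrist force passes 120 N, or if a joint passes its speed limit or range.

### The arm

A 6-joint arm with a two-finger parallel gripper is mounted at the origin on the work surface. World frame = base frame: x ahead of the robot, y to its left, z up, the work surface at z = 0. Lengths are in m, angles in rad, forces in N, time in s.
With the tool pointing down it reaches from about 0.4 to 0.925 m from the base axis. Payload 3.4 kg.
Tool frame: the origin (TCP) lies midway between the tips of the shut fingers; the grasp point (between the pads) lies 19 mm behind it; x points along the fingers, y is the direction in which the jaws open and shut, and the axes are right-handed (so a half turn about x gives the same grasp; the last joint's range is limited). The gripper opens to 85 mm and grips with 20 to 120 N. Pads are 22 mm wide; open, the fingers measure 114 mm over their backs; the gripper's body (76 mm by 85 mm) begins 54 mm behind the grasp point. The pads swing forward as they close: fully open they stand 13 mm farther back than shut.
Start: joints at [-1.393, 0.307, 1.506, -0, 1.328, -0.073], TCP at [0.143, -0.557, 0.231] pointing down, gripper open.
Joint ranges: [-3.12, 3.12], [-1.05, 2.28], [0.14, 2.33], [-1.42, 4.57], [0.1, 2.73], [-2.68, 2.68]. Speed limits (rad/s): [2.57, 2.57, 3.14, 3.14, 3.14, 3.14].

### API

Orientations are given as a 3x3 rotation matrix whose columns are the frame's x, y, z axes.
In Python, from plant import env, imaging, workorder gives the robot as it stands. The module is installed in compiled form; this text tells all that it offers.
- The arm moves only by the shell command python3 -m handwheel 'ROWS' [FORCE]. ROWS is JSON, a list of rows, each an object with "translation": the shift along the tool's x, y, z in m, a list of three; "yaw": the turn about the tool's x in degrees; "hand": the opening, from 0 (shut) to 1 (fully open). In form: [{"translation": [x, y, z], "yaw": yaw, "hand": hand}, ...]. A call has 1 to 20 rows; each row is the pose to reach, as a shift and turn from the pose measured when the call began, along the tool's axes at that moment; what a row does not reach only later rows make up. A row lasts 1/12 s, in which the tool goes at most 41.7 mm and 7.16 degrees, less where a joint would pass 70% of its speed; a pose out of reach is approached as far as the arm can. A call with a gripper value outside its range is refused whole. The fingers move at their own pace and stop on an object; FORCE is the grip in N (left out, the last holds). Time passes only in rows, so rows that repeat a pose let the fingers close. It gives the time, the measured TCP pose, the force and the opening at its end, in the units of the state.
- env.observe(): the state, without advancing time (a new reading comes with each control period).
- imaging.read_camera(name): name is "scene" or "top"; returns a dict with "img" (400x640x3 uint8, red, green, blue), "range_z" (400x640 float32, m along the optical axis (not along the pixel's ray), 0 where there is no reading), "K" (3x3 intrinsics, pixels), "dist" ([k1, k2, p1, p2, k3] as OpenCV has them; the pictures are not rectified), "rvec" (rotation vector, rad) and "tvec" (3), from world to camera coordinates, as OpenCV has them. Camera axes: x right, y down, z forward; pixel columns grow to the right and rows downward; lengths in m; the calibration is good to about 2 mm. A picture is of the moment at which its call begins.
- workorder.close_job(): hands the job in, once; it reports no verdict.
The state is a dict: "t": time; "qpos": joint angles; "dq": joint speeds; "joint_efforts": joint torques, N m; "ee_pos": TCP position; "orientation": TCP orientation; "ft_force": force on the tool from outside, world axes, zero at the start; "ft_torque": the same for the moment, N m; "opening": finger opening in m.
Only numpy, scipy, OpenCV 4.12 (cv2) and the standard library are available. Lean on these libraries where they do the work, as an engineer would, in place of code of your own. Each camera call takes 0.05 s, during which the arm holds its last target. There are 200 camera calls.

## Working session

There is one attempt and no reset: what is moved stays moved. The work goes in short steps, Python scripts to look and compute and a shell command to move; the robot and the scene stay as the last step left them, time stands still between calls to the robot, and variables do not carry over. Pictures are saved under pics/ and viewed, about 8 in all and at most 12, crops included, and the job is handed in when it is done.

```bash
mkdir -p pics; cat > h.py <<'E'
import numpy as np,cv2
from plant import env,imaging,workorder
def cam(n,save=None):
    c=imaging.read_camera(n)
    if save: cv2.imwrite(save,cv2.cvtColor(c["img"],cv2.COLOR_RGB2BGR))
    c["R"]=cv2.Rodrigues(np.array(c["rvec"],float))[0]; c["t"]=np.array(c["tvec"],float).ravel()
    return c
def pts(c,uv,z=None):
    """pixels->world: by range, or cast onto plane height z"""
    uv=np.array(uv,float).reshape(-1,2)
    n=cv2.undistortPoints(uv[:,None],np.array(c["K"],float),np.array(c["dist"],float))[:,0]
    d=np.c_[n,np.ones(len(n))]; o=-c["R"].T@c["t"]; w=d@c["R"]
    if z is None:
        s=c["range_z"][uv[:,1].round().astype(int),uv[:,0].round().astype(int)]
    else: s=(z-o[2])/w[:,2]
    return o+w*s[:,None]
E
python3 - <<'E'
from h import *
for n in("scene","top"):
    c=cam(n,f"pics/{n}0.png"); np.savez(f"{n}0.npz",**{k:np.array(v) for k,v in c.items()})
    print(n,"cam at",(-c["R"].T@c["t"]).round(3))
s=env.observe(); print(s["t"],s["ee_pos"],np.round(s["orientation"],3))
E
```

```text
scene cam at [ 1.128 -0.349  0.758]
top cam at [0.417 0.127 1.095]
0.1 [ 0.14312362 -0.55625552  0.23048252] [[-0.     0.249 -0.968]
 [ 0.002 -0.968 -0.249]
 [-1.    -0.002 -0.   ]]
```

View pics/scene0.png

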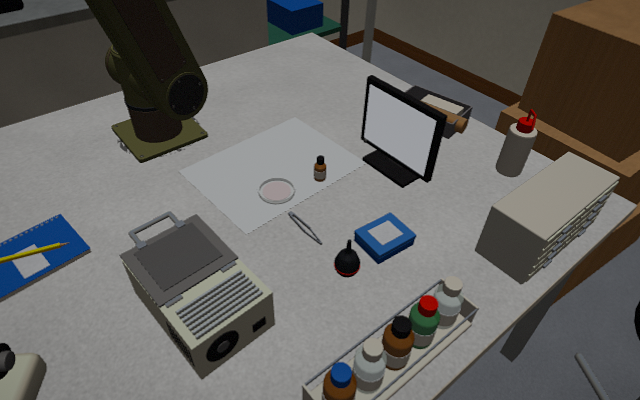

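View pics/top0.png

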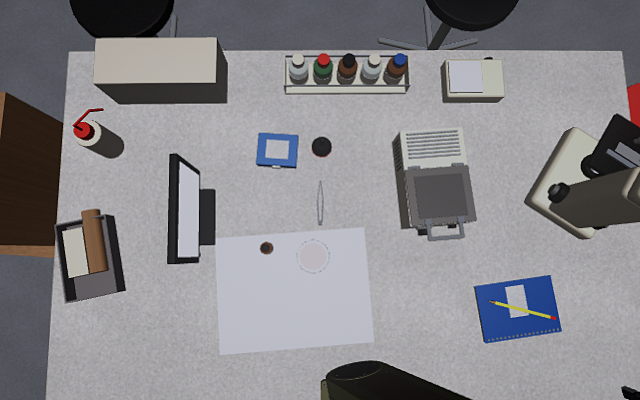

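Scene picture: lamp at (200,290), with the cover shut and its handle at (155,228); viewer at (400,130). Top picture: lamp at (435,190), handle bar at (446,236), viewer at (185,210) with its lit face to the right (world −y). Next I measure these from range.

```bash
cat > m.py <<'E'
from h import *
G=np.stack(np.meshgrid(np.arange(640),np.arange(400)),-1).reshape(-1,2)
def cloud(c,u0,v0,u1,v1):
    m=(G[:,0]>=u0)&(G[:,0]<u1)&(G[:,1]>=v0)&(G[:,1]<v1)&(c["range_z"].ravel()>0)
    return pts(c,G[m]),c["img"].reshape(-1,3)[m].astype(int)
E
python3 - <<'E'
from m import *
T=dict(np.load("top0.npz")); S=dict(np.load("scene0.npz"))
def rect(p): 
    (cx,cy),(w,h),a=cv2.minAreaRect(p[:,:2].astype(np.float32)); return np.round([cx,cy,w,h],3),round(a,1)
P,C=cloud(T,385,115,485,250)
top=P[(P[:,2]>.095)]; print("lamp+cover top",rect(top),top[:,2].min(),top[:,2].max(),np.median(top[:,2]))
dark=(C.max(1)<110)&(P[:,2]>.1); print("dark",rect(P[dark]),dark.sum())
for n,uv in(("top cover corners",[(415,165),(466,163),(476,221),(407,224)]),("bar",[(430,238),(446,237),(462,235)])): print(n,pts(T,uv).round(3).tolist(), pts(T,uv,.117).round(3).tolist())
for n,c,b in(("top",T,(160,140,220,275)),("scene",S,(350,70,450,195))):
    P,C=cloud(c,*b); w=(C.min(1)>150)&(P[:,2]>.04)&(P[:,2]<.215)
    q=P[w]; m=q.mean(0); u,s,vt=np.linalg.svd(q-m,full_matrices=False)
    print(n,w.sum(),m.round(3),"normal",vt[2].round(3),"rms",s[2]/len(q)**.5,q.min(0).round(3),q.max(0).round(3))
P,C=cloud(S,115,200,290,380); q=P[P[:,2]>.09]; print("scene top",rect(q)); 
print("scene bar ",pts(S,[(133,236),(153,222),(173,212)]).round(3).tolist(),pts(S,[(133,236),(153,222),(173,212)],.117).round(3).tolist())
E
python3 - <<'E'
import cv2,numpy as np
a=cv2.imread("pics/top0.png")[110:255,375:495];b=cv2.imread("pics/scene0.png")[195:380,110:290]
a=cv2.resize(a,None,fx=4,fy=4)[:560];b=cv2.resize(b,(320,329));o=np.zeros((560,800,3),np.uint8);o[:,:480]=a;o[:329,480:]=b;cv2.imwrite("pics/crop1.png",o)
E
```

```text
lamp+cover top (array([ 0.591, -0.193,  0.278,  0.16 ]), 3.8) 0.09513798901902293 0.1328201972616263 0.11765381699443356
dark (array([ 0.585, -0.192,  0.267,  0.159]), 4.0) 3709
top cover corners [[0.637, -0.139, 0.109], [0.642, -0.269, 0.104], [0.504, -0.327, 0.003], [0.493, -0.12, 0.077]] [[0.635, -0.137, 0.117], [0.639, -0.264, 0.117], [0.495, -0.28, 0.117], [0.49, -0.11, 0.117]]
bar [[0.455, -0.162, 0.126], [0.457, -0.2, 0.129], [0.461, -0.24, 0.125]] [[0.455, -0.165, 0.117], [0.457, -0.204, 0.117], [0.461, -0.243, 0.117]]
top 1756 [0.523 0.41  0.136] normal [-0.011  1.    -0.002] rms 0.0005192053161827345 [0.421 0.407 0.044] [0.629 0.412 0.208]
scene 3570 [0.53  0.41  0.128] normal [ 0.01  -1.    -0.003] rms 0.001468124792706069 [0.421 0.404 0.043] [0.63  0.416 0.205]
scene top (array([ 0.593, -0.194,  0.281,  0.161]), 4.2)
scene bar  [[0.474, -0.243, 0.127], [0.458, -0.198, 0.123], [0.328, -0.118, 0.002]] [[0.464, -0.242, 0.117], [0.452, -0.196, 0.117], [0.45, -0.153, 0.117]]
```

View pics/crop1.png

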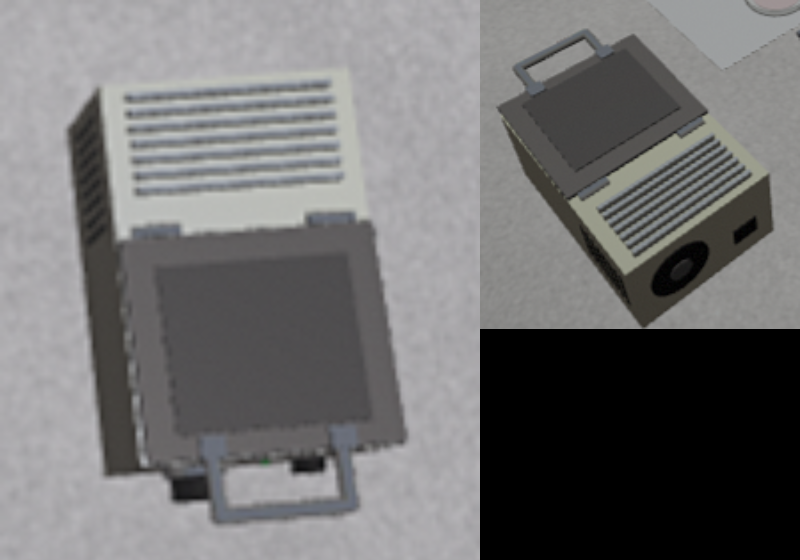

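The lamp's yaw is about 4° and the cover is nearly shut. The bar is at (0.457,-0.201), centre z≈0.121, and the lamp origin at about (0.562,-0.194). The face centre is at (0.525,0.41) with its normal along −y. All of this agrees with the given sizes.

```bash
cat > to.py <<'E'
from h import *
import sys
def to(p,phi=None):
    s=env.observe(); R=np.array(s["orientation"]); d=R.T@(np.array(p)-s["ee_pos"])
    cur=np.degrees(np.arctan2(R[1,1],R[0,1])); y=0 if phi is None else -((phi-cur+180)%360-180)
    return d.round(3).tolist(),round(y,1)
def st():
    s=env.observe(); R=np.array(s["orientation"])
    print("t",round(s["t"],2),"p",np.round(s["ee_pos"],4),"phi",round(np.degrees(np.arctan2(R[1,1],R[0,1])),1),"toolx",R[:,0].round(3),"F",np.round(s["ft_force"],1),"open",round(s["opening"],4),"q",np.round(s["qpos"],2))
if __name__=="__main__":
    st(); a=list(map(float,sys.argv[1:])); 
    if a: print(to(a[:3],a[3] if len(a)>3 else None))
E
python3 to.py .457 -.201 .2 4
```

```text
t 0.1 p [ 0.1431 -0.5563  0.2305] phi -75.6 toolx [-0.     0.002 -1.   ] F [-0.7  0.4  0.1] open 0.0852 q [-1.39  0.31  1.51 -0.    1.33 -0.07]
([0.031, -0.266, -0.392], np.float64(-79.6))
```

```bash
python3 -m handwheel '[{"translation":[0.01,-0.09,-0.13],"yaw":-27,"hand":0.3},{"translation":[0.02,-0.18,-0.26],"yaw":-54,"hand":0.3},{"translation":[0.03,-0.266,-0.392],"yaw":-79.6,"hand":0.3},{"translation":[0.03,-0.266,-0.392],"yaw":-79.6,"hand":0.3},{"translation":[0.03,-0.266,-0.392],"yaw":-79.6,"hand":0.3},{"translation":[0.03,-0.266,-0.392],"yaw":-79.6,"hand":0.3},{"translation":[0.03,-0.266,-0.392],"yaw":-79.6,"hand":0.3},{"translation":[0.03,-0.266,-0.392],"yaw":-79.6,"hand":0.3},{"translation":[0.03,-0.266,-0.392],"yaw":-79.6,"hand":0.3},{"translation":[0.03,-0.266,-0.392],"yaw":-79.6,"hand":0.3},{"translation":[0.03,-0.266,-0.392],"yaw":-79.6,"hand":0.3},{"translation":[0.03,-0.266,-0.392],"yaw":-79.6,"hand":0.3},{"translation":[0.03,-0.266,-0.392],"yaw":-79.6,"hand":0.3},{"translation":[0.03,-0.266,-0.392],"yaw":-79.6,"hand":0.3},{"translation":[0.03,-0.266,-0.392],"yaw":-79.6,"hand":0.3},{"translation":[0.03,-0.266,-0.392],"yaw":-79.6,"hand":0.3},{"translation":[0.03,-0.266,-0.392],"yaw":-79.6,"hand":0.3},{"translation":[0.03,-0.266,-0.392],"yaw":-79.6,"hand":0.3}]'; python3 to.py .457 -.201 .102 4
```

```text
t: 1.6
ee_pos: [0.4558, -0.2019, 0.2011]
orientation: [[-0.0, 0.998, 0.068], [0.002, 0.068, -0.998], [-1.0, -0.0, -0.002]]
ft_force: [0.3, -0.2, -0.2]
opening: 0.0257
t 1.6 p [ 0.4558 -0.2019  0.2011] phi 3.9 toolx [-0.     0.002 -1.   ] F [ 0.3 -0.2 -0.2] open 0.0257 q [-0.5   0.23  1.7   0.    1.21 -0.57]
([0.099, 0.001, -0.001], np.float64(-0.1))
```

```bash
python3 -m handwheel '[{"translation":[0.03,0.001,0],"yaw":0,"hand":0.3},{"translation":[0.06,0.001,0],"yaw":0,"hand":0.3},{"translation":[0.08,0.001,0],"yaw":0,"hand":0.3},{"translation":[0.099,0.001,0],"yaw":0,"hand":0.3},{"translation":[0.099,0.001,0],"yaw":0,"hand":0.3},{"translation":[0.099,0.001,0],"yaw":0,"hand":0.3}]' 20; python3 - <<'E'
from h import *
c=cam("scene","pics/s2.png"); im=cv2.imread("pics/s2.png")[60:280,60:330]; cv2.imwrite("pics/s2c.png",cv2.resize(im,None,fx=2.5,fy=2.5))
E
```

```text
t: 2.1
ee_pos: [0.4558, -0.2019, 0.1015]
orientation: [[-0.003, 0.998, 0.067], [0.003, 0.067, -0.998], [-1.0, -0.002, -0.003]]
ft_force: [-0.0, -1.4, -0.0]
opening: 0.0259
```

View pics/s2c.png

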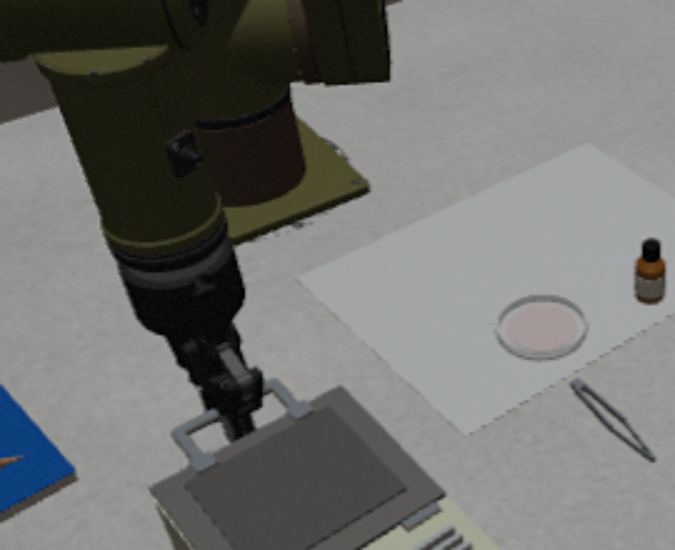

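The crop shows the bar (pixels 215–280, around 400) with one finger through the handle gap at (240,425). Contact force is nil. I close lightly.

```bash
python3 -m handwheel '[{"translation":[0,0,0],"yaw":0,"hand":0},{"translation":[0,0,0],"yaw":0,"hand":0},{"translation":[0,0,0],"yaw":0,"hand":0},{"translation":[0,0,0],"yaw":0,"hand":0},{"translation":[0,0,0],"yaw":0,"hand":0}]' 20; python3 - <<'E'
from to import *
st(); s=env.observe(); R=np.array(s["orientation"]); 
# arc rows in tool axes, radius .175, hinge along lamp x(4deg)
a0=np.arctan2(.121-.109,.175); ex=np.array([np.cos(.068),np.sin(.068),0])
for a in np.arange(a0,1.8,.1):
    dx=.175*(np.cos(a0)-np.cos(a)); dz=.175*(np.sin(a)-np.sin(a0))
    print(round(a,2),(R.T@(ex*dx+np.array([0,0,dz]))).round(3).tolist())
E
```

```text
t: 2.57
ee_pos: [0.4552, -0.2031, 0.1036]
orientation: [[-0.002, 0.998, 0.068], [-0.0, 0.068, -0.998], [-1.0, -0.002, 0.0]]
ft_force: [-4.8, -2.5, -0.3]
opening: 0.0091
t 2.57 p [ 0.4552 -0.2031  0.1036] phi 3.9 toolx [-0.002 -0.    -1.   ] F [-4.8 -2.5 -0.3] open 0.0091 q [-0.5   0.34  1.83 -0.    0.97 -0.57]
0.07 [0.0, 0.0, 0.0]
0.17 [-0.017, 0.002, 0.0]
0.27 [-0.034, 0.006, 0.0]
0.37 [-0.051, 0.011, 0.0]
0.47 [-0.067, 0.018, -0.0]
0.57 [-0.082, 0.027, -0.0]
0.67 [-0.097, 0.037, -0.0]
0.77 [-0.11, 0.049, -0.0]
0.87 [-0.122, 0.061, -0.0]
0.97 [-0.132, 0.075, -0.0]
1.07 [-0.142, 0.09, -0.0]
1.17 [-0.149, 0.106, -0.0]
1.27 [-0.155, 0.122, -0.0]
1.37 [-0.16, 0.139, -0.0]
1.47 [-0.162, 0.156, -0.0]
1.57 [-0.163, 0.174, -0.0]
1.67 [-0.163, 0.191, -0.0]
1.77 [-0.16, 0.209, -0.0]
```

```bash
python3 -m handwheel '[{"translation":[-0.017,0.002,0],"yaw":0,"hand":0},{"translation":[-0.034,0.006,0],"yaw":0,"hand":0},{"translation":[-0.051,0.011,0],"yaw":0,"hand":0},{"translation":[-0.067,0.018,0],"yaw":0,"hand":0},{"translation":[-0.082,0.027,0],"yaw":0,"hand":0},{"translation":[-0.082,0.027,0],"yaw":0,"hand":0},{"translation":[-0.082,0.027,0],"yaw":0,"hand":0}]'; python3 to.py
```

```text
t: 3.15
ee_pos: [0.4833, -0.2014, 0.1872]
orientation: [[0.001, 0.998, 0.068], [-0.002, 0.068, -0.998], [-1.0, 0.001, 0.002]]
ft_force: [0.1, 1.2, 0.5]
opening: 0.009
t 3.15 p [ 0.4833 -0.2014  0.1872] phi 3.9 toolx [ 0.001 -0.002 -1.   ] F [0.1 1.2 0.5] open 0.009 q [-0.47  0.27  1.68 -0.    1.19 -0.54]
```

```bash
python3 -m handwheel '[{"translation":[-0.014,0.010,0],"yaw":0,"hand":0},{"translation":[-0.027,0.021,0],"yaw":0,"hand":0},{"translation":[-0.039,0.033,0],"yaw":0,"hand":0},{"translation":[-0.049,0.047,0],"yaw":0,"hand":0},{"translation":[-0.059,0.062,0],"yaw":0,"hand":0},{"translation":[-0.066,0.078,0],"yaw":0,"hand":0},{"translation":[-0.072,0.094,0],"yaw":0,"hand":0},{"translation":[-0.077,0.111,0],"yaw":0,"hand":0},{"translation":[-0.079,0.128,0],"yaw":0,"hand":0},{"translation":[-0.080,0.146,0],"yaw":0,"hand":0},{"translation":[-0.080,0.163,0],"yaw":0,"hand":0},{"translation":[-0.078,0.174,0],"yaw":0,"hand":0},{"translation":[-0.078,0.174,0],"yaw":0,"hand":0},{"translation":[-0.078,0.174,0],"yaw":0,"hand":0}]'; python3 - <<'E'
from to import *
st(); cam("scene","pics/s3.png"); cam("top","pics/t3.png")
a=cv2.imread("pics/s3.png")[100:390,60:340];b=cv2.imread("pics/t3.png")[90:290,370:520]
a=cv2.resize(a,(480,497));b=cv2.resize(b,(320,427));o=np.zeros((497,800,3),np.uint8);o[:,:480]=a;o[:427,480:]=b;cv2.imwrite("pics/c3.png",o)
E
```

```text
t: 4.32
ee_pos: [0.6576, -0.1897, 0.2653]
orientation: [[0.003, 0.998, 0.069], [-0.002, 0.069, -0.998], [-1.0, 0.002, 0.002]]
ft_force: [1.4, 0.3, 2.7]
opening: 0.0087
t 4.32 p [ 0.6576 -0.1897  0.2653] phi 3.9 toolx [ 0.003 -0.002 -1.   ] F [1.4 0.3 2.7] open 0.0087 q [-0.34  0.44  1.21 -0.    1.49 -0.41]
```

View pics/c3.png

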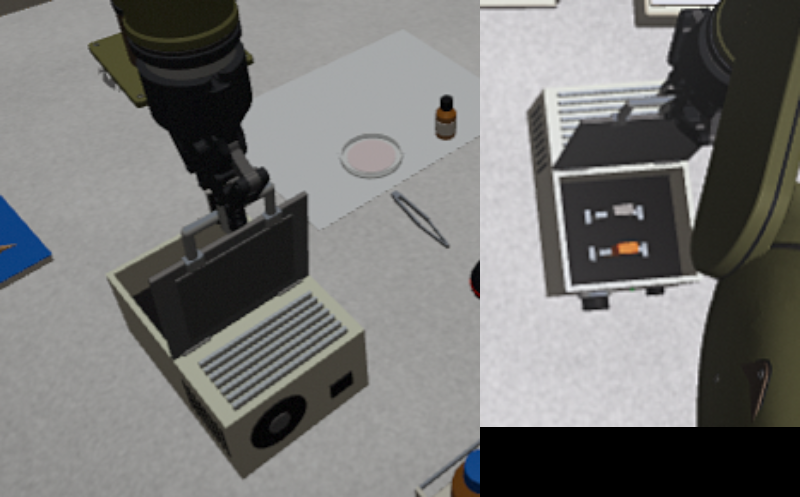

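The cover stands past upright (about 1.7 rad), and the orange tab is in the front slot (right half, about (628,248)). I release the bar and rise.

```bash
python3 -m handwheel '[{"translation":[0,0,0],"yaw":0,"hand":0.4},{"translation":[0,0,0],"yaw":0,"hand":0.4},{"translation":[0,0,0],"yaw":0,"hand":0.4},{"translation":[0,0,0],"yaw":0,"hand":0.4},{"translation":[-0.03,0,0],"yaw":0,"hand":0.4},{"translation":[-0.06,0,0],"yaw":0,"hand":0.4},{"translation":[-0.08,0,0],"yaw":0,"hand":0.4},{"translation":[-0.08,0,0],"yaw":0,"hand":0.4}]'; python3 - <<'E'
from m import *
from to import *
T=cam("top","pics/t4.png"); S=cam("scene","pics/s4.png")
im=T["img"].astype(int); hsv=cv2.cvtColor(T["img"],cv2.COLOR_RGB2HSV)
m=((hsv[...,0]>4)&(hsv[...,0]<20)&(hsv[...,1]>150)&(hsv[...,2]>110)).astype(np.uint8); m[:150]=0;m[:,:395]=0;m[260:]=0;m[:,480:]=0
n,l,s,ce=cv2.connectedComponentsWithStats(m)
for i in range(1,n):
    print(s[i],ce[i]); q=pts(T,np.argwhere(l==i)[:,::-1]); t=q[q[:,2]>.092]
    print("pts",len(q),len(t),t.mean(0).round(4) if len(t) else "",t.min(0).round(3),t.max(0).round(3), q[:,2].max())
    print("centroid ray z=.1",pts(T,[ce[i]],.102).round(4))
# cover angle: dark points of scene above lamp
P,C=cloud(S,100,180,270,330); k=(P[:,2]>.13)&(P[:,2]<.24)&(C.max(1)<110)&(P[:,0]>.6); q=P[k]
if len(q)>20:
    mm=q.mean(0); v=np.linalg.svd(q-mm,full_matrices=False)[2][2]; print("cover",len(q),mm.round(3),"normal",v.round(3))
h=.537,-.196; print(to([h[0],h[1],.18],-86))
E
```

```text
t: 5.08
ee_pos: [0.6585, -0.1904, 0.3514]
orientation: [[0.011, 0.998, 0.068], [-0.006, 0.068, -0.998], [-1.0, 0.011, 0.006]]
ft_force: [0.3, -0.1, 1.2]
opening: 0.0342
[434 203  10   6  51] [438.82352941 205.66666667]
pts 51 46 [ 0.5345 -0.1946  0.1028] [ 0.529 -0.206  0.1  ] [ 0.54  -0.183  0.107] 0.10679999990506184
centroid ray z=.1 [[ 0.5352 -0.1952  0.102 ]]
cover 3613 [ 0.649 -0.196  0.189] normal [ 0.988  0.065 -0.138]
([0.166, -0.121, -0.002], np.float64(89.9))
```

Tab at (0.535,-0.195), top at z 0.102, about 12×24 mm, as given. Cover angle is about 1.71. I back off in front of the cover, turn, and descend.

```bash
python3 -m handwheel '[{"translation":[0,-0.04,0],"yaw":7,"hand":0.7},{"translation":[0,-0.08,0],"yaw":14,"hand":0.7},{"translation":[0,-0.123,0],"yaw":21,"hand":0.7},{"translation":[0,-0.123,-0.002],"yaw":28,"hand":0.7},{"translation":[0,-0.123,-0.002],"yaw":35,"hand":0.7},{"translation":[0,-0.123,-0.002],"yaw":42,"hand":0.7},{"translation":[0.02,-0.123,-0.002],"yaw":49,"hand":0.7},{"translation":[0.05,-0.123,-0.002],"yaw":56,"hand":0.7},{"translation":[0.08,-0.123,-0.002],"yaw":63,"hand":0.7},{"translation":[0.11,-0.123,-0.002],"yaw":70,"hand":0.7},{"translation":[0.14,-0.123,-0.002],"yaw":77,"hand":0.7},{"translation":[0.17,-0.123,-0.002],"yaw":84,"hand":0.7},{"translation":[0.17,-0.123,-0.002],"yaw":90,"hand":0.7},{"translation":[0.17,-0.123,-0.002],"yaw":90,"hand":0.7},{"translation":[0.17,-0.123,-0.002],"yaw":90,"hand":0.7},{"translation":[0.17,-0.123,-0.002],"yaw":90,"hand":0.7}]'; python3 to.py .535 -.195 .075 -86
```

```text
t: 6.52
ee_pos: [0.5348, -0.1967, 0.1761]
orientation: [[0.004, 0.071, -0.997], [-0.003, -0.997, -0.071], [-1.0, 0.003, -0.004]]
ft_force: [0.3, -0.1, 1.5]
opening: 0.0597
t 6.52 p [ 0.5348 -0.1967  0.1761] phi -85.9 toolx [ 0.004 -0.003 -1.   ] F [ 0.3 -0.1  1.5] open 0.0597 q [-0.43  0.34  1.6  -0.    1.19  1.07]
([0.101, -0.002, 0.0], np.float64(0.1))
```

```bash
python3 -m handwheel '[{"translation":[0.03,-0.002,0],"yaw":0,"hand":0.7},{"translation":[0.06,-0.002,0],"yaw":0,"hand":0.7},{"translation":[0.08,-0.002,0],"yaw":0,"hand":0.7},{"translation":[0.095,-0.002,0],"yaw":0,"hand":0.7},{"translation":[0.1,-0.002,0],"yaw":0,"hand":0.7},{"translation":[0.1,-0.002,0],"yaw":0,"hand":0.7},{"translation":[0.1,-0.002,0],"yaw":0,"hand":0.7}]' 35; python3 - <<'E'
from to import *
st(); cam("scene","pics/s5.png");cam("top","pics/t5.png")
a=cv2.imread("pics/s5.png")[100:390,60:340];b=cv2.imread("pics/t5.png")[130:260,380:480]
a=cv2.resize(a,(480,497));b=cv2.resize(b,(320,416));o=np.zeros((497,800,3),np.uint8);o[:,:480]=a;o[:416,480:]=b;cv2.imwrite("pics/c5.png",o)
E
```

```text
t: 7.1
ee_pos: [0.5359, -0.1954, 0.0772]
orientation: [[0.006, 0.071, -0.997], [-0.004, -0.997, -0.071], [-1.0, 0.004, -0.006]]
ft_force: [0.4, 0.2, -0.3]
opening: 0.0596
t 7.1 p [ 0.5359 -0.1954  0.0772] phi -85.9 toolx [ 0.006 -0.004 -1.   ] F [ 0.4  0.2 -0.3] open 0.0596 q [-0.42  0.45  1.71 -0.    0.97  1.08]
```

View pics/c5.png

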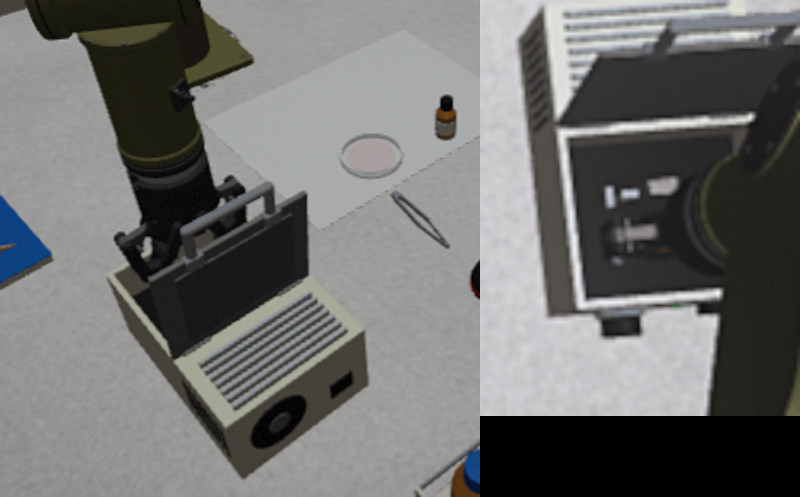

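The gripper is in the chamber over the front tab, clear of the cover, with no contact forces. I close.

```bash
python3 -m handwheel '[{"translation":[0,0,0],"yaw":0,"hand":0},{"translation":[0,0,0],"yaw":0,"hand":0},{"translation":[0,0,0],"yaw":0,"hand":0},{"translation":[0,0,0],"yaw":0,"hand":0},{"translation":[0,0,0],"yaw":0,"hand":0},{"translation":[0,0,0],"yaw":0,"hand":0},{"translation":[0,0,0],"yaw":0,"hand":0}]' 35; python3 to.py .535 -.195 .3 -86
```

```text
t: 7.78
ee_pos: [0.5371, -0.196, 0.0788]
orientation: [[0.009, 0.071, -0.997], [-0.005, -0.997, -0.071], [-1.0, 0.006, -0.009]]
ft_force: [0.1, 0.3, 6.6]
opening: 0.0231
t 7.78 p [ 0.5371 -0.196   0.0788] phi -85.9 toolx [ 0.009 -0.005 -1.   ] F [0.1 0.3 6.6] open 0.0231 q [-0.42  0.45  1.71 -0.    0.97  1.08]
([-0.221, 0.0, 0.0], np.float64(0.1))
```

```bash
python3 -m handwheel '[{"translation":[-0.01,0,0],"yaw":0,"hand":0},{"translation":[-0.02,0,0],"yaw":0,"hand":0},{"translation":[-0.035,0,0],"yaw":0,"hand":0},{"translation":[-0.05,0,0],"yaw":0,"hand":0},{"translation":[-0.07,0,0],"yaw":0,"hand":0},{"translation":[-0.09,0,0],"yaw":0,"hand":0},{"translation":[-0.11,0,0],"yaw":0,"hand":0},{"translation":[-0.13,0,0],"yaw":0,"hand":0},{"translation":[-0.15,0,0],"yaw":0,"hand":0},{"translation":[-0.17,0,0],"yaw":0,"hand":0},{"translation":[-0.17,0,0],"yaw":0,"hand":0},{"translation":[-0.17,0,0],"yaw":0,"hand":0}]'; python3 - <<'E'
from to import *
st(); cam("scene","pics/s6.png"); a=cv2.imread("pics/s6.png")[50:390,40:440]; cv2.imwrite("pics/c6.png",cv2.resize(a,(640,544)))
print(to([.525,.15,.25],-40),to([.525,.325,.16],0.5))
E
```

```text
t: 8.78
ee_pos: [0.5362, -0.1953, 0.2506]
orientation: [[0.012, 0.071, -0.997], [-0.007, -0.997, -0.071], [-1.0, 0.008, -0.012]]
ft_force: [-0.6, 0.1, -1.2]
opening: 0.0231
t 8.78 p [ 0.5362 -0.1953  0.2506] phi -85.9 toolx [ 0.012 -0.007 -1.   ] F [-0.6  0.1 -1.2] open 0.0231 q [-0.42  0.28  1.5  -0.    1.35  1.08]
([-0.003, -0.345, -0.014], np.float64(-45.9)) ([0.086, -0.52, -0.026], np.float64(-86.4))
```

View pics/c6.png

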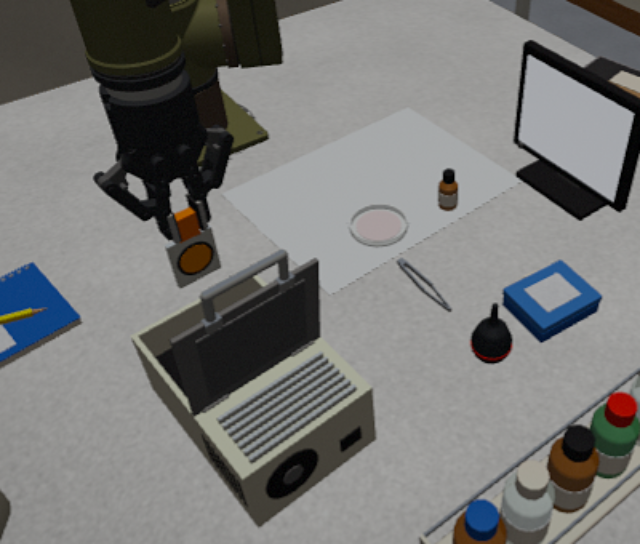

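The amber filter hangs upright in the gripper (crop (190,245)). The cover stands and everything else is in place. I carry it towards the viewer.

```bash
python3 -m handwheel '[{"translation":[0,-0.015,0],"yaw":-3,"hand":0},{"translation":[0,-0.04,0],"yaw":-8,"hand":0},{"translation":[0,-0.07,0],"yaw":-14,"hand":0},{"translation":[0,-0.1,-0.005],"yaw":-20,"hand":0},{"translation":[0,-0.13,-0.005],"yaw":-26,"hand":0},{"translation":[0,-0.16,-0.01],"yaw":-32,"hand":0},{"translation":[0,-0.19,-0.01],"yaw":-38,"hand":0},{"translation":[0,-0.22,-0.01],"yaw":-44,"hand":0},{"translation":[0,-0.25,-0.015],"yaw":-50,"hand":0},{"translation":[0,-0.28,-0.015],"yaw":-56,"hand":0},{"translation":[0,-0.31,-0.015],"yaw":-62,"hand":0},{"translation":[0,-0.34,-0.02],"yaw":-68,"hand":0},{"translation":[0,-0.37,-0.02],"yaw":-74,"hand":0},{"translation":[0,-0.4,-0.02],"yaw":-80,"hand":0},{"translation":[0,-0.425,-0.023],"yaw":-85,"hand":0},{"translation":[0,-0.44,-0.023],"yaw":-86.4,"hand":0},{"translation":[0,-0.44,-0.023],"yaw":-86.4,"hand":0},{"translation":[0,-0.44,-0.023],"yaw":-86.4,"hand":0}]'; python3 to.py .525 .328 .162 0.5
```

```text
t: 10.33
ee_pos: [0.5258, 0.2457, 0.2448]
orientation: [[0.006, 1.0, 0.01], [-0.007, 0.01, -1.0], [-1.0, 0.006, 0.007]]
ft_force: [0.5, 0.4, -0.4]
opening: 0.0232
t 10.33 p [0.5258 0.2457 0.2448] phi 0.6 toolx [ 0.006 -0.007 -1.   ] F [ 0.5  0.4 -0.4] open 0.0232 q [ 0.37  0.3   1.48 -0.01  1.36  0.36]
([0.082, -0.001, -0.083], np.float64(0.1))
```

```bash
python3 -m handwheel '[{"translation":[0.01,0,-0.01],"yaw":0,"hand":0},{"translation":[0.025,0,-0.025],"yaw":0,"hand":0},{"translation":[0.04,0,-0.04],"yaw":0,"hand":0},{"translation":[0.055,0,-0.055],"yaw":0,"hand":0},{"translation":[0.07,0,-0.07],"yaw":0,"hand":0},{"translation":[0.08,0,-0.08],"yaw":0,"hand":0},{"translation":[0.082,-0.001,-0.083],"yaw":0,"hand":0},{"translation":[0.082,-0.001,-0.083],"yaw":0,"hand":0},{"translation":[0.082,-0.001,-0.083],"yaw":0,"hand":0},{"translation":[0.082,-0.001,-0.083],"yaw":0,"hand":0},{"translation":[0.082,-0.001,-0.083],"yaw":0,"hand":0},{"translation":[0.082,-0.001,-0.083],"yaw":0,"hand":0}]'; python3 - <<'E'
from m import *
from to import *
st(); print("dq",np.abs(env.observe()["dq"]).max())
S=cam("scene","pics/s7.png"); T=cam("top","pics/t7.png")
# filter frame points: near target, seen by scene camera
P,C=cloud(S,250,50,450,260); k=(abs(P[:,1]-.328)<.03)&(abs(P[:,0]-.525)<.04)&(P[:,2]>.08)&(P[:,2]<.15); q=P[k]
if len(q)>20:
    m=q.mean(0); v=np.linalg.svd(q-m,full_matrices=False)[2][2]; print("filter",len(q),q.min(0).round(3),q.max(0).round(3),"n",v.round(3))
P,C=cloud(S,100,180,270,330); k=(P[:,2]>.13)&(P[:,2]<.24)&(C.max(1)<110)&(P[:,0]>.6); q=P[k]
print("cover normal",np.linalg.svd(q-q.mean(0),full_matrices=False)[2][2].round(3))
a=cv2.imread("pics/s7.png")[40:340,90:470];b=cv2.imread("pics/t7.png")
a=cv2.resize(a,(560,442));b=cv2.resize(b[100:290,150:340],(240,240));o=np.zeros((442,800,3),np.uint8);o[:,:560]=a;o[:240,560:]=b;cv2.imwrite("pics/c7.png",o)
E
```

```text
t: 11.33
ee_pos: [0.525, 0.3277, 0.1631]
orientation: [[0.008, 1.0, 0.009], [-0.007, 0.009, -1.0], [-1.0, 0.008, 0.007]]
ft_force: [0.1, 0.2, -1.0]
opening: 0.0235
t 11.33 p [0.525  0.3277 0.1631] phi 0.5 toolx [ 0.008 -0.007 -1.   ] F [ 0.1  0.2 -1. ] open 0.0235 q [ 0.5   0.42  1.51 -0.01  1.21  0.49]
dq 0.0027604316104532962
filter 329 [0.502 0.317 0.096] [0.555 0.329 0.15 ] n [ 0.023 -1.     0.007]
cover normal [ 0.988  0.066 -0.137]
```

View pics/c7.png

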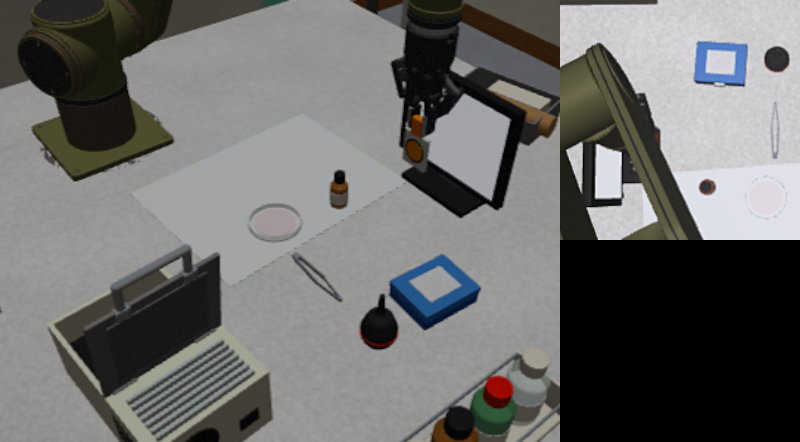

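The amber filter hangs upright in front of the lit panel (crop (415,150)), 83 mm off, with its normal within 2° of the panel's. The cover is still at 1.71, and the loose things look undisturbed. I check the grey tab, then hand in.

```bash
python3 - <<'E'
from m import *
T=cam("top")
P,C=cloud(T,395,130,480,250); k=(abs(P[:,0]-.58)<.02)&(abs(P[:,1]+.193)<.02)&(P[:,2]>.08)&(P[:,2]<.12); q=P[k]
print("grey tab",k.sum(),q.mean(0).round(3),q.max(0).round(3),"expected [0.580 -0.192 0.102]")
print(workorder.close_job())
E
```

```text
grey tab 71 [ 0.578 -0.19   0.098] [ 0.585 -0.179  0.107] expected [0.580 -0.192 0.102]
the job is handed in; nothing more can be done
None
```

I opened the cover by its handle, drew the amber filter up out of the front slot by its orange tab, and handed the job in with the gripper holding it in front of the viewing panel. The clock read about 11.4 s of the 56 s allowed. Handing in gave no verdict.

My last checks before handing in:

| Check | Measured |
|---|---|
| Glass distance from the lit face | about 83 mm |
| Glass height | about 0.126 m (face centre 0.125 m) |
| Glass sideways from the face centre | within about 5 mm |
| Glass parallel to the panel | within about 2° |
| Finger opening on the tab | 23.5 mm |
| Arm joint speeds | 0.003 rad/s or less |
| Cover angle | about 1.71 rad |
| Grey tab | within about 3 mm of its expected place and still at seated height |

The petri dish, bottle, slide box, blower and tweezers looked undisturbed in the last picture, but I did not measure how far they had moved. No check failed or disagreed.

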